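# Balance check at the pewter stall

## Task

Two full-size pewter balance beams look alike, but one was cast with a heavy end. Find the true one by setting a beam on the knife edge and letting go: leave the beam that stays level balanced there on its notch, and stand the one that tips in the wooden reject tray. Do not let either beam fall over.

Things in the scene. Friction and masses are not known exactly. Their poses are not given: they have to be found in the camera images.
- beam_a_grip (a point): Full-size pewter beam A: bridge shape 186 mm long (y), 100 high, 0.3-0.45 kg, standing on two end drums (30 mm across, 24 high). On its middle an upright wooden grip block, 14 (x) x 26 (y) x 40 mm high, clear on both sides. This point: the block's centre, 80 mm above the feet and 30 mm above the top of the V notch underneath, which runs along x, 14 mm deep, 20 wide at the mouth, self-centring. z up.
- beam_b_grip (a point): Full-size pewter beam B: the same in looks and all sizes as beam A; this point and the axes likewise: centre of the wooden grip block, 80 mm above the feet, 30 mm above the notch. One of A and B (not told which) is heavy at one end. A shorter beam, 116 mm long, also stands on the table and is not part of the job.
- edge (a point): Fixed knife-edge stand: dark wood base 80 x 240 mm, steel blade across its middle. This point: middle of the edge, 95 mm above the table, where the top of a notch seats. x along the edge (44 mm long, 3 thick), y along the base, as a beam lies on it, z up. Cork rests (tops 22 mm high) stop a tipping beam at about 15 degrees, where it stays leaning on the edge; a true beam stays within a few degrees.
- tray_in (a point): Fixed reject tray of light wood, low and open, 110 (x) x 240 (y) x 28 mm outside, walls 5 mm. This point: centre of its inner floor, 5 mm above the table; y along its length, z up. A beam fits in it standing lengthwise, with about 20 mm to spare at each end.
Things that resemble listed ones, but are neither listed nor needed, are in the scene too. Leave any green or orange look-alike of the part that bears beam_a_grip alone.

How it is judged (in metres and radians):
At the end, for the whole second after the job is handed in: One beam sits by its notch on the edge, grip centre within 18 mm sideways of the edge's middle and 22 to 38 mm above it, within 8 degrees of level. The other stands in the tray, within 10 degrees of upright, grip centre within 50 mm across and 45 mm along of the tray's centre (((horizontal distance between beam_a_grip and edge below 0.018 m and z of beam_a_grip in the frame of edge between 0.022 and 0.038 m and angle between beam_a_grip's own z axis and vertical below 0.14 rad and x of beam_b_grip in the frame of tray_in between -0.05 and 0.05 m and y of beam_b_grip in the frame of tray_in between -0.045 and 0.045 m and z of beam_b_grip in the frame of tray_in between 0.06 and 0.088 m and angle between beam_b_grip's own z axis and vertical below 0.175 rad) or (horizontal distance between beam_b_grip and edge below 0.018 m and z of beam_b_grip in the frame of edge between 0.022 and 0.038 m and angle between beam_b_grip's own z axis and vertical below 0.14 rad and x of beam_a_grip in the frame of tray_in between -0.05 and 0.05 m and y of beam_a_grip in the frame of tray_in between -0.045 and 0.045 m and z of beam_a_grip in the frame of tray_in between 0.06 and 0.088 m and angle between beam_a_grip's own z axis and vertical below 0.175 rad))); the robot touches nothing.
It fails at once if a balance beam falls over (leans more than 45 degrees) (angle between any of beam_a_grip, beam_b_grip's own z axis and vertical above 0.79 rad).
It also fails if it takes over 72 s, if anything falls off the work surface, if the arm or the gripper's body presses on something with over 40 N, if the wrist force passes 120 N, or if a joint passes its speed limit or range.

## Robot

A 6-joint arm with a two-finger parallel gripper is mounted at the origin on the work surface. World frame = base frame: x ahead of the robot, y to its left, z up, the work surface at z = 0. Lengths are in mm, angles in degrees, forces in N, time in s.
With the tool pointing down it reaches from about 350 to 850 mm from the base axis. Payload 8.1 kg.
Tool frame: the origin (TCP) lies midway between the tips of the shut fingers; the grasp point (between the pads) lies 19 mm behind it (hold_point_z is the distance from the TCP to the grasp point, in mm); z points along the fingers, y is the direction in which the jaws open and shut (so a half turn about z gives the same grasp; the last joint's range is limited). The gripper opens to 85 mm and grips with 20 to 120 N. Pads are 22 mm wide; open, the fingers measure 114 mm over their backs; the gripper's body (76 mm by 85 mm) begins 54 mm behind the grasp point. The pads swing forward as they close: fully open they stand 13 mm farther back than shut.
Start: joints at [58.419, 7.471, 85.268, -0, 87.261, -4.893], TCP at [269.463, 536.092, 231.292] pointing down, gripper open.
Joint ranges: [-169.43, 169.43], [-51.17, 129.36], [1.28, 143.12], [-76.62, 256.62], [0, 156.53], [-152.29, 152.29]. Speed limits (degrees/s): [136.94, 136.94, 159.86, 180, 180, 180].

## Interface

Orientations are given as [roll, pitch, yaw] about the fixed x, y, z axes, in that order (R = Rz(yaw) Ry(pitch) Rx(roll)).
In Python, from bench import sense, snapshot, camera_params, hand_in, hold_point_z gives the robot as it stands.
- The arm moves only by the tool servo_tool, never from a script. Its argument "motion" is a list of rows, each a list of 7 numbers: the finger opening in mm, from 0 to 85.4, then the shift along the tool's x, y, z in mm, then the turn, a rotation vector about the tool's x, y, z in rad. A call has 1 to 10 rows; each row shifts and turns the pose as measured when the row begins, along the tool's axes as they then stand; what a row does not reach is not made up. A row lasts 1/10 s, in which the tool goes at most 50 mm and 8.59 degrees, less where a joint would pass 70% of its speed; a pose out of reach is approached as far as the arm can. A call with a gripper value outside its range is refused whole. The fingers move at their own pace and stop on an object; "force" is the grip in N (left out, the last holds). Time passes only in rows, so rows that do not move let the fingers close. It gives the time, the measured TCP pose, the force and the opening at its end, in the units of the state.
- sense(): the state, without advancing time (a new reading comes with each control period).
- snapshot(name): name is "scene" or "top" or "wrist"; returns the picture (400x640x3 uint8, blue, green, red); there is no depth.
- camera_params(name): a dict with "fx", "fy", "cx", "cy" (pixels), "R" (3x3) and "t" (3): a world point X has camera coordinates R X + t; the wrist camera has in their place "tool_from_camera" (4x4, takes a point from camera to tool coordinates, whose origin is the TCP and whose axes are the flange's). Camera axes: x right, y down, z forward; pixel columns grow to the right and rows downward; lengths in mm; the calibration is good to about 2 mm. A picture is of the moment at which its call begins: read the wrist's pose just before it. camera_params takes no time and is no camera call.
- hand_in(): hands the job in, once; it reports no verdict.
The state is a dict: "time": time; "joint_pos": joint angles; "qd": joint speeds; "joint_efforts": joint torques, N m; "tool_pos": TCP position; "tcp_rot": TCP orientation; "ft_force": force on the tool from outside, world axes, zero at the start; "wrist_torque": the same for the moment, N m; "finger_gap": finger opening in mm.
Only numpy, scipy, OpenCV 4.12 (cv2) and the standard library are available. Lean on these libraries where they do the work, as an engineer would, in place of code of your own. Each camera call takes 0.05 s, during which the arm holds its last target. There are 200 camera calls.

## Working session

There is one attempt and no reset: what is moved stays moved. The work goes in short steps, Python scripts to look and compute and a tool call to move; the robot and the scene stay as the last step left them, time stands still between calls to the robot, and variables do not carry over. Pictures are saved under pics/ and viewed, about 8 in all and at most 12, crops included, and the job is handed in when it is done.

Besides the shell and the picture viewer there is one more tool, called after "Call:" as name([rows], argument=value, ...), one row to a line, values as JSON. servo_tool: Moves the arm, as the interface text tells. Its arguments: {"type":"object","properties":{"motion":{"type":"array"},"force":{"type":"number"}},"required":["motion"]}

```bash
mkdir -p pics; python3 - <<'E'
from bench import *
import cv2,numpy as np
s=sense();print(s['time'],s['tool_pos'],s['tcp_rot'],hold_point_z() if callable(hold_point_z) else hold_point_z)
for n in("scene","top"):
    cv2.imwrite(f"pics/{n}0.png",snapshot(n));print(n,camera_params(n))
E
```

```text
0.0 [269.18195317 535.63482411 230.22360844] [-1.79896036e+02 -7.60265047e-03  1.53313344e+02] 18.700000000000003
scene {'fx': 385.86086734595085, 'fy': 385.86086734595085, 'cx': 319.8458841768247, 'cy': 199.20468556975285, 'R': array([[ 0.09786017,  0.99515689, -0.00928191],
       [ 0.83568269, -0.08723556, -0.54224016],
       [-0.54042374,  0.04530698, -0.84017228]]), 't': array([  -6.44945625, -341.50473414, 1127.65285401])}
top {'fx': 363.9995653708627, 'fy': 363.9995653708627, 'cx': 313.9266888723731, 'cy': 197.23602367757084, 'R': array([[-0.02521473, -0.99959121, -0.01347711],
       [-0.99809134,  0.02593255, -0.05604615],
       [ 0.05637274,  0.0120382 , -0.99833722]]), 't': array([-8.96355583e-01,  4.61835120e+02,  1.02718126e+03])}
```

View pics/top0.png

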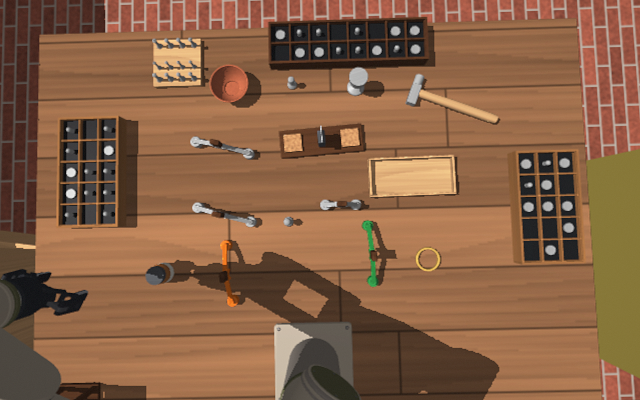

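View pics/scene0.png

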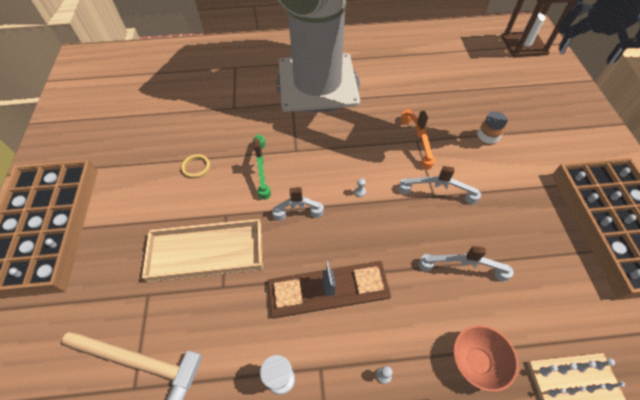

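```bash
python3 - <<'E'
import cv2,numpy as np
t=cv2.imread('pics/top0.png');s=cv2.imread('pics/scene0.png')
a=cv2.resize(t[118:238,180:380],None,fx=4,fy=4,interpolation=cv2.INTER_CUBIC)
# scene: two crops side by side: beams, stand
b=cv2.resize(np.hstack([s[160:285,395:520],s[225:350,265:395]]),None,fx=3.1,fy=3.1,interpolation=cv2.INTER_CUBIC)[:, :800]
b=b[:120*31//10+0]
cv2.imwrite('pics/topc.png',a);cv2.imwrite('pics/scc.png',b);print(a.shape,b.shape)
E
```

```text
(480, 800, 3) (372, 790, 3)
```

View pics/topc.png

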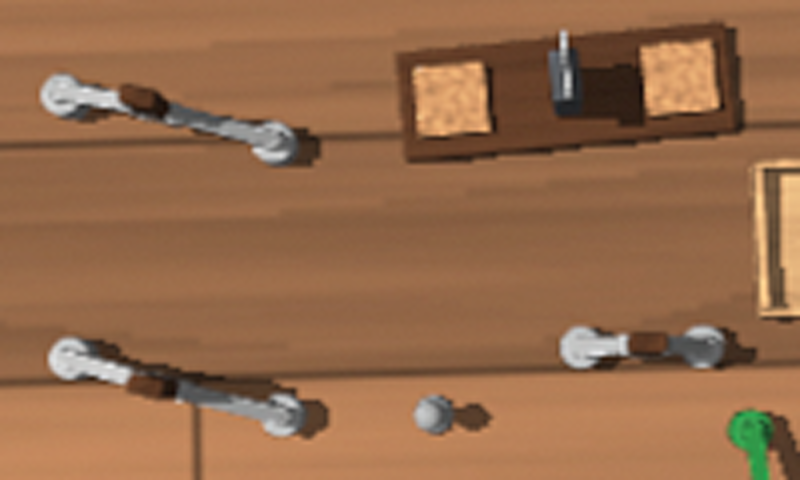

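View pics/scc.png

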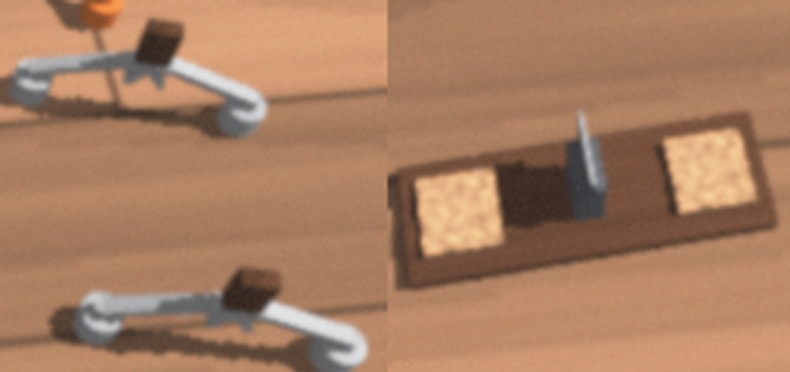

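```bash
cat > h.py <<'E'
import numpy as np
from bench import *
P={n:camera_params(n) for n in("scene","top")}
def ray(n,u,v):
    p=P[n];R=np.array(p['R']);t=np.array(p['t'])
    d=R.T@np.array([(u-p['cx'])/p['fx'],(v-p['cy'])/p['fy'],1]);return -R.T@t,d
def onz(n,u,v,z):
    c,d=ray(n,u,v);return (c+d*(z-c[2])/d[2])
def tri(a,b):
    A=np.zeros((3,3));B=np.zeros(3)
    for n,u,v in(a,b):
        c,d=ray(n,u,v);d=d/np.linalg.norm(d);M=np.eye(3)-np.outer(d,d);A+=M;B+=M@c
    return np.linalg.solve(A,B)
def proj(n,X):
    p=P[n];c=np.array(p['R'])@X+np.array(p['t']);return p['fx']*c[0]/c[2]+p['cx'],p['fy']*c[1]/c[2]+p['cy']
E
python3 - <<'E'
from h import *
np.set_printoptions(precision=1,suppress=True)
T=lambda x,y:("top",180+(x+.5)/4-.5,118+(y+.5)/4-.5)
S=lambda x,y:("scene",395+x/3.1,160+y/3.1) if x<387 else ("scene",265+(x-387.5)/3.1,225+y/3.1)
for nm,tg,sg,d1,d2 in(("F",(145,99),(252,289),(63,93),(273,140)),("N",(153,383),(160,43),(70,357),(283,411))):
    print(nm,'tri',tri(T(*tg),S(*sg)),'top@80',onz(*T(*tg),80),'sc@80',onz(*S(*sg),80))
    a,b=onz(*T(*d1),28),onz(*T(*d2),28);d=a-b
    print('  drums',a,b,'mid',(a+b)/2,'len',np.hypot(*d[:2]),'yaw of y axis',np.degrees(np.arctan2(-d[0],d[1])))
c=[onz(*T(*q),12) for q in((400,53),(735,22),(742,128),(408,160))]
print('base mid top',np.mean(c,0),np.linalg.norm(c[0]-c[1]),np.linalg.norm(c[1]-c[2]))
d=c[0]-c[1];d2=c[3]-c[2];d=d+d2;print('yaw',np.degrees(np.arctan2(-d[0],d[1])))
c=[onz(*S(*q),12) for q in((398,168),(750,112),(777,222),(413,283))]
print('base mid scene',np.mean(c,0),np.linalg.norm(c[0]-c[1]),np.linalg.norm(c[1]-c[2]))
d=(c[1]-c[0])+(c[2]-c[3]);print('yaw',np.degrees(np.arctan2(-d[0],d[1])))
print('blade ends tri',tri(T(564,31),S(600,187)),tri(T(570,100),S(581,113)))
c=[onz("top",*q,28) for q in((369,157.5),(455,155),(457,194),(371,197))]
print('tray',np.mean(c,0),np.linalg.norm(c[0]-c[1]),np.linalg.norm(c[1]-c[2]));d=c[0]-c[1]+c[3]-c[2];print(np.degrees(np.arctan2(-d[0],d[1])))
c=[onz("scene",*q,28) for q in((147,232),(261,221),(263,263),(144,278))]
print('tray',np.mean(c,0))
E
```

```text
F tri [612.6 247.   84.2] top@80 [613.4 248.   80. ] sc@80 [610.8 249.3  80. ]
  drums [630.6 321.2  28. ] [592.7 171.6  28. ] mid [611.6 246.4  28. ] len 154.36485239306836 yaw of y axis -14.236952583954997
N tri [421.3 243.9  82.1] top@80 [421.3 244.5  80. ] sc@80 [419.8 244.8  80. ]
  drums [442.1 317.6  28. ] [400.3 167.5  28. ] mid [421.2 242.5  28. ] len 155.83752640657352 yaw of y axis -15.571624960029856
base mid top [625.6 -41.3  12. ] 243.0531853529727 77.35320770024056
yaw 3.8265229528353912
base mid scene [626.1 -36.1  12. ] 238.3444376463566 76.80132483923575
yaw 3.781332578865734
blade ends tri [649.8 -34.   89. ] [602.7 -38.4  89.6]
tray [ 513.9 -293.1   28. ] 242.16694988302183 110.2451330803016
0.3110607124397477
tray [ 518.6 -288.3   28. ]
```

```bash
cat >> h.py <<'E'
def plan(x,y,z,yaw,n,gap,final=0):
    s=sense();p=np.array(s['tool_pos']);y0=s['tcp_rot'][2]
    dyaw=(yaw-y0+180)%360-180
    D=np.array([x,y,z])-p
    print('t',s['time'],'from',p.round(1),np.round(s['tcp_rot'],1),'D',D.round(1),'dyaw',round(dyaw,1))
    out=[]
    for i in range(n):
        a=np.radians(y0+dyaw*i/n);c,q=np.cos(a),np.sin(a);d=D/n
        out.append([gap,round(d[0]*c+d[1]*q,1),round(d[0]*q-d[1]*c,1),round(-d[2],1),0,0,round(-np.radians(dyaw)/n,3)])
    print(out)
E
python3 -c "
from h import *
plan(612,247,160,75.8,10,60)"
```

```text
t 0.1 from [269.2 535.6 230.3] [-179.9   -0.   153.3] D [ 342.8 -288.6  -70.3] dyaw -77.5
[[60, np.float64(-43.6), np.float64(-10.4), np.float64(7.0), 0, 0, np.float64(0.135)], [60, np.float64(-44.6), np.float64(-4.4), np.float64(7.0), 0, 0, np.float64(0.135)], [60, np.float64(-44.8), np.float64(1.6), np.float64(7.0), 0, 0, np.float64(0.135)], [60, np.float64(-44.2), np.float64(7.7), np.float64(7.0), 0, 0, np.float64(0.135)], [60, np.float64(-42.7), np.float64(13.5), np.float64(7.0), 0, 0, np.float64(0.135)], [60, np.float64(-40.5), np.float64(19.2), np.float64(7.0), 0, 0, np.float64(0.135)], [60, np.float64(-37.5), np.float64(24.5), np.float64(7.0), 0, 0, np.float64(0.135)], [60, np.float64(-33.9), np.float64(29.3), np.float64(7.0), 0, 0, np.float64(0.135)], [60, np.float64(-29.6), np.float64(33.6), np.float64(7.0), 0, 0, np.float64(0.135)], [60, np.float64(-24.8), np.float64(37.3), np.float64(7.0), 0, 0, np.float64(0.135)]]
```

Call:
servo_tool([
  [60,-43.6,-10.4,7,0,0,0.135],
  [60,-44.6,-4.4,7,0,0,0.135],
  [60,-44.8,1.6,7,0,0,0.135],
  [60,-44.2,7.7,7,0,0,0.135],
  [60,-42.7,13.5,7,0,0,0.135],
  [60,-40.5,19.2,7,0,0,0.135],
  [60,-37.5,24.5,7,0,0,0.135],
  [60,-33.9,29.3,7,0,0,0.135],
  [60,-29.6,33.6,7,0,0,0.135],
  [60,-24.8,37.3,7,0,0,0.135],
], force=80)

```text
time: 1.1
tool_pos: [612.3, 234.5, 153.2]
tcp_rot: [-179.7, 0.2, 73.6]
ft_force: [1.1, 1.2, 0.3]
finger_gap: 60.1
```

```bash
python3 - <<'E'
from h import *
import cv2
plan(612,247,160,75.8,5,60)
cv2.imwrite('pics/w1.png',snapshot('wrist'));print(camera_params('wrist'))
E
```

```text
t 1.1 from [612.3 234.5 153.2] [-179.7    0.2   73.6] D [-0.3 12.5  6.8] dyaw 2.2
[[60, np.float64(2.4), np.float64(-0.8), np.float64(-1.4), 0, 0, np.float64(-0.008)], [60, np.float64(2.4), np.float64(-0.7), np.float64(-1.4), 0, 0, np.float64(-0.008)], [60, np.float64(2.4), np.float64(-0.7), np.float64(-1.4), 0, 0, np.float64(-0.008)], [60, np.float64(2.4), np.float64(-0.7), np.float64(-1.4), 0, 0, np.float64(-0.008)], [60, np.float64(2.4), np.float64(-0.7), np.float64(-1.4), 0, 0, np.float64(-0.008)]]
{'fx': 302.28620470705147, 'fy': 302.28620470705147, 'cx': 319.8563919983447, 'cy': 200.11490598210892, 'tool_from_camera': array([[ 9.46311367e-04, -9.54486723e-01, -2.98251907e-01,
         7.56998958e+01],
       [ 9.99999505e-01,  8.12031886e-04,  5.74136294e-04,
         1.25807656e+00],
       [-3.05815411e-04, -2.98252303e-01,  9.54487019e-01,
        -1.42468823e+02],
       [ 0.00000000e+00,  0.00000000e+00,  0.00000000e+00,
         1.00000000e+00]])}
```

View pics/w1.png

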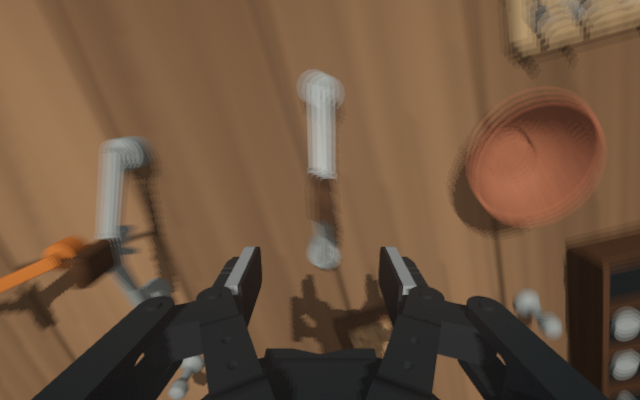

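Call:
servo_tool([
  [60,0,0,0,0,0,0],
  [60,0,0,0,0,0,0],
])

```text
time: 1.35
tool_pos: [616.6, 225.3, 148.8]
tcp_rot: [-179.6, 0.5, 72.6]
ft_force: [0.3, 0.2, 0.2]
finger_gap: 60.0
```

```bash
cat >> h.py <<'E'
from scipy.spatial.transform import Rotation as Ro
def wz(u,v,z,s):
    p=camera_params('wrist');M=np.array(p['tool_from_camera']);R=Ro.from_euler('xyz',s['tcp_rot'],degrees=True).as_matrix();o=np.array(s['tool_pos'])
    d=R@M[:3,:3]@np.array([(u-p['cx'])/p['fx'],(v-p['cy'])/p['fy'],1]);c=R@M[:3,3]+o
    return c+d*(z-c[2])/d[2]
E
python3 - <<'E'
from h import *
import cv2
s=sense();im=snapshot('wrist');cv2.imwrite('pics/w2.png',im)
h=cv2.cvtColor(im,cv2.COLOR_BGR2HSV)
m=((h[...,1]<60)&(h[...,2]>110)).astype('uint8');m[:,:270]=0;m[:,380:]=0;m[290:]=0
n,l,st,c=cv2.connectedComponentsWithStats(m)
for i in range(1,n):
    if st[i,4]>60: print(st[i],c[i].round(1))
mb=((h[...,2]<75)).astype('uint8');mb[:,:280]=0;mb[:,370:]=0;mb[280:]=0
n,l,st,c=cv2.connectedComponentsWithStats(mb)
for i in range(1,n):
    if st[i,4]>60: print('dark',st[i],c[i].round(1),wz(*c[i],85,s))
plan(612,247,67,75.8,6,60)
E
```

```text
[ 285   57   36  110 2151] [303.1 103.6]
[299 212  30  50 721] [311.8 243.3]
dark [298 165  21  47 220] [313.3 189.4] [618.61751121 244.2671663   85.        ]
t 1.4 from [616.2 225.9 149. ] [-179.6    0.5   72.7] D [ -4.2  21.1 -82. ] dyaw 3.1
[[60, np.float64(3.2), np.float64(-1.7), np.float64(13.7), 0, 0, np.float64(-0.009)], [60, np.float64(3.2), np.float64(-1.7), np.float64(13.7), 0, 0, np.float64(-0.009)], [60, np.float64(3.2), np.float64(-1.7), np.float64(13.7), 0, 0, np.float64(-0.009)], [60, np.float64(3.2), np.float64(-1.6), np.float64(13.7), 0, 0, np.float64(-0.009)], [60, np.float64(3.2), np.float64(-1.6), np.float64(13.7), 0, 0, np.float64(-0.009)], [60, np.float64(3.2), np.float64(-1.6), np.float64(13.7), 0, 0, np.float64(-0.009)]]
```

View pics/w2.png

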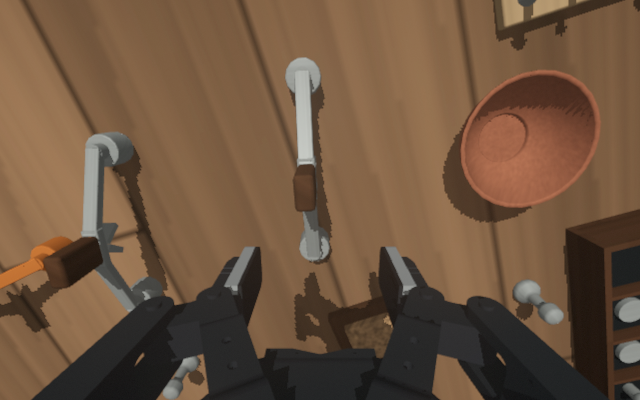

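```bash
python3 - <<'E'
from h import *
s=sense();s['tool_pos']=[616.4,225.6,148.9];s['tcp_rot']=[-179.6,.5,72.65]
a=wz(303,76,26,s);b=wz(314.5,243,26,s);d=a-b
print(a,b,(a+b)/2,np.linalg.norm(d),np.degrees(np.arctan2(-d[0],d[1])),wz(304.5,188,82,s))
plan(612.5,247,110,75.5,5,60)
E
```

```text
[632.88321075 322.73514754  26.        ] [596.60731508 177.552497    26.        ] [614.74526292 250.14382227  26.        ] 149.64605783073227 -14.02890115782802 [612.37999617 246.56362534  82.        ]
t 1.4 from [616.2 225.9 149. ] [-179.6    0.5   72.7] D [ -3.7  21.1 -39. ] dyaw 2.8
[[60, np.float64(3.8), np.float64(-2.0), np.float64(7.8), 0, 0, np.float64(-0.01)], [60, np.float64(3.8), np.float64(-1.9), np.float64(7.8), 0, 0, np.float64(-0.01)], [60, np.float64(3.9), np.float64(-1.9), np.float64(7.8), 0, 0, np.float64(-0.01)], [60, np.float64(3.9), np.float64(-1.9), np.float64(7.8), 0, 0, np.float64(-0.01)], [60, np.float64(3.9), np.float64(-1.8), np.float64(7.8), 0, 0, np.float64(-0.01)]]
```

Call:
servo_tool([
  [60,3.8,-2,7.8,0,0,-0.012],
  [60,3.8,-1.9,7.8,0,0,-0.012],
  [60,3.9,-1.9,7.8,0,0,-0.012],
  [60,3.9,-1.9,7.8,0,0,-0.012],
  [60,3.9,-1.8,7.8,0,0,-0.012],
  [60,0,0,0,0,0,0],
  [60,0,0,0,0,0,0],
])

```text
time: 2.1
tool_pos: [607.5, 254.3, 106.4]
tcp_rot: [-179.5, 0.4, 77.0]
ft_force: [-0.6, 0.3, 0.1]
finger_gap: 60.1
```

```bash
cat >> h.py <<'E'
def plan(x,y,z,yaw,n,gap):
    s=sense();p=np.array(s['tool_pos']);e=s['tcp_rot'];R0=Ro.from_euler('xyz',e,degrees=True);R1=Ro.from_euler('xyz',[180,0,yaw],degrees=True)
    w=(R0.inv()*R1).as_rotvec();D=np.array([x,y,z])-p;out=[]
    print('t',s['time'],'from',p.round(1),np.round(e,1),'D',D.round(1),'w',w.round(3),'gap',s['finger_gap'],'F',np.round(s['ft_force'],1),'T',np.round(s['wrist_torque'],2))
    for i in range(n):
        R=R0*Ro.from_rotvec(w*i/n);d=R.inv().apply(D/n)
        out.append([gap]+[float(v) for v in d.round(1)]+[float(v) for v in (w/n).round(3)])
    print(out)
E
python3 -c "
from h import *
plan(612.5,247,67,76,5,60)"
```

```text
t 2.1 from [607.5 254.3 106.4] [-179.5    0.4   77. ] D [  5.   -7.3 -39.4] w [-0.009  0.008  0.018] gap 60.10490240776843 F [-0.6  0.3  0.1] T [ 0.02  0.02 -0.  ]
[[60, -1.1, 1.4, 7.9, -0.002, 0.002, 0.004], [60, -1.2, 1.4, 7.9, -0.002, 0.002, 0.004], [60, -1.2, 1.3, 7.9, -0.002, 0.002, 0.004], [60, -1.2, 1.3, 7.9, -0.002, 0.002, 0.004], [60, -1.2, 1.3, 7.9, -0.002, 0.002, 0.004]]
```

Call:
servo_tool([
  [60,-1.1,1.4,7,-0.002,0.002,0.004],
  [60,-1.2,1.4,7,-0.002,0.002,0.004],
  [60,-1.2,1.3,7,-0.002,0.002,0.004],
  [60,-1.2,1.3,6,-0.002,0.002,0.004],
  [60,-1,0.5,2,0,0,0],
  [60,0,0,0,0,0,0],
  [60,0,0,0,0,0,0],
])

```text
time: 2.8
tool_pos: [612.9, 245.4, 75.1]
tcp_rot: [180.0, -0.1, 75.9]
ft_force: [0.1, 0.4, 1.4]
finger_gap: 59.8
```

```bash
python3 -c "
from h import *
plan(612.5,247,67,76,4,60)"
```

```text
t 2.8 from [612.9 245.4  75.1] [ 1.80e+02 -1.00e-01  7.59e+01] D [-0.4  1.6 -8.1] w [ 0.    -0.001 -0.001] gap 59.77390872902838 F [0.1 0.4 1.4] T [-0.04 -0.05  0.01]
[[60, 0.4, -0.2, 2.0, 0.0, -0.0, -0.0], [60, 0.4, -0.2, 2.0, 0.0, -0.0, -0.0], [60, 0.4, -0.2, 2.0, 0.0, -0.0, -0.0], [60, 0.4, -0.2, 2.0, 0.0, -0.0, -0.0]]
```

Call:
servo_tool([
  [60,0.5,-0.2,3,0,0,0],
  [60,0.5,-0.2,3,0,0,0],
  [60,0.4,0,2,0,0,0],
  [60,0,0,0,0,0,0],
  [5,0,0,0,0,0,0],
  [5,0,0,0,0,0,0],
  [5,0,0,0,0,0,0],
  [5,0,0,0,0,0,0],
  [5,0,0,0,0,0,0],
  [5,0,0,0,0,0,0],
], force=80)

```text
time: 3.8
tool_pos: [613.3, 247.7, 67.6]
tcp_rot: [179.9, -0.1, 76.0]
ft_force: [0.2, 0.4, -0.4]
finger_gap: 12.8
```

```bash
python3 -c "
from h import *
plan(612.5,247,127,76,6,5)"
```

```text
t 3.8 from [613.3 247.7  67.6] [ 1.799e+02 -1.000e-01  7.600e+01] D [-0.8 -0.7 59.4] w [ 0.001 -0.002 -0.001] gap 12.7755501475471 F [ 0.2  0.4 -0.4] T [ 0.03 -0.02 -0.02]
[[5, -0.1, -0.1, -9.9, 0.0, -0.0, -0.0], [5, -0.1, -0.1, -9.9, 0.0, -0.0, -0.0], [5, -0.1, -0.1, -9.9, 0.0, -0.0, -0.0], [5, -0.1, -0.1, -9.9, 0.0, -0.0, -0.0], [5, -0.1, -0.1, -9.9, 0.0, -0.0, -0.0], [5, -0.1, -0.1, -9.9, 0.0, -0.0, -0.0]]
```

Call:
servo_tool([
  [5,0,0,-4,0,0,0],
  [5,0,0,-8,0,0,0],
  [5,0,0,-12,0,0,0],
  [5,0,0,-20,0,0,0],
  [5,0,0,-20,0,0,0],
  [5,0,0,-20,0,0,0],
  [5,0,0,-10,0,0,0],
  [5,0,0,-3,0,0,0],
  [5,0,0,0,0,0,0],
  [5,0,0,0,0,0,0],
])

```text
time: 4.8
tool_pos: [611.7, 246.8, 170.0]
tcp_rot: [-179.9, -0.0, 75.9]
ft_force: [-0.5, 0.3, -3.9]
finger_gap: 13.0
```

```bash
python3 - <<'E'
from h import *
import cv2
plan(626,-37.5,175,93.9,10,5)
cv2.imwrite('pics/w3.png',snapshot('wrist'))
E
```

```text
t 4.8 from [611.7 246.8 170. ] [-179.9   -0.    75.9] D [  14.3 -284.3    5. ] w [-0.001 -0.    -0.313] gap 13.019967844399524 F [-0.5  0.3 -3.9] T [0.01 0.02 0.02]
[[5, -27.2, 8.3, -0.5, -0.0, -0.0, -0.031], [5, -27.5, 7.4, -0.5, -0.0, -0.0, -0.031], [5, -27.7, 6.6, -0.5, -0.0, -0.0, -0.031], [5, -27.9, 5.7, -0.5, -0.0, -0.0, -0.031], [5, -28.1, 4.8, -0.5, -0.0, -0.0, -0.031], [5, -28.2, 3.9, -0.5, -0.0, -0.0, -0.031], [5, -28.3, 3.1, -0.5, -0.0, -0.0, -0.031], [5, -28.4, 2.2, -0.5, -0.0, -0.0, -0.031], [5, -28.4, 1.3, -0.5, -0.0, -0.0, -0.031], [5, -28.5, 0.4, -0.5, -0.0, -0.0, -0.031]]
```

View pics/w3.png

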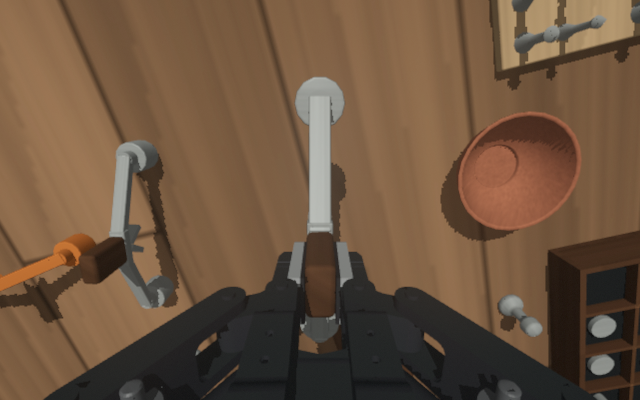

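Call:
servo_tool([
  [5,-14,4.3,-6,0,0,-0.03],
  [5,-24,6.5,-3,0,0,-0.03],
  [5,-32,7.6,-1,0,0,-0.031],
  [5,-34,6.9,-1,0,0,-0.031],
  [5,-36,6,-1,0,0,-0.031],
  [5,-36,5,0,0,0,-0.031],
  [5,-34,3.8,0,0,0,-0.031],
  [5,-28,2.2,0,0,0,-0.031],
  [5,-18,0.8,0,0,0,-0.031],
  [5,-8,0.2,0,0,0,-0.02],
])

```text
time: 5.85
tool_pos: [618.9, -29.6, 167.9]
tcp_rot: [-178.8, -0.1, 93.9]
ft_force: [1.1, 0.2, -3.7]
finger_gap: 12.7
```

Call:
servo_tool([
  [5,0,0,0,0,0,0],
  [5,0,0,0,0,0,0],
  [5,0,0,0,0,0,0],
])

```text
time: 6.15
tool_pos: [617.4, -30.3, 164.9]
tcp_rot: [-178.5, -0.1, 93.7]
ft_force: [0.8, 0.4, -4.8]
finger_gap: 13.1
```

```bash
python3 -c "
from h import *
plan(626,-37.5,180,93.9,4,5)"
```

```text
t 6.15 from [617.4 -30.3 164.9] [-1.785e+02 -1.000e-01  9.370e+01] D [ 8.6 -7.2 15.1] w [-0.026 -0.002 -0.003] gap 13.14990186050315 F [ 0.8  0.4 -4.8] T [ 0.03 -0.04  0.  ]
[[5, -1.9, 1.9, -3.8, -0.007, -0.001, -0.001], [5, -1.9, 2.0, -3.8, -0.007, -0.001, -0.001], [5, -1.9, 2.0, -3.8, -0.007, -0.001, -0.001], [5, -1.9, 2.0, -3.8, -0.007, -0.001, -0.001]]
```

Call:
servo_tool([
  [5,-1.9,1.9,1,-0.007,-0.001,-0.001],
  [5,-1.9,2.0,2,-0.007,0,-0.001],
  [5,-1.9,2.0,3,-0.007,0,-0.001],
  [5,-1.9,2.0,3,-0.007,0,-0.001],
  [5,0,0,3,0,0,0],
  [5,0,0,1,0,0,0],
])

```text
time: 6.75
tool_pos: [626.3, -35.2, 150.3]
tcp_rot: [179.8, -0.1, 94.1]
ft_force: [0.3, 0.1, -3.7]
finger_gap: 13.1
```

```bash
python3 - <<'E'
from h import *
import cv2
plan(626,-37.5,130,93.9,4,5)
im=snapshot('scene');cv2.imwrite('pics/s4.png',cv2.resize(im[150:330,230:430],None,fx=3,fy=3,interpolation=cv2.INTER_CUBIC))
E
```

```text
t 6.75 from [626.3 -35.2 150.3] [ 1.798e+02 -1.000e-01  9.410e+01] D [ -0.3  -2.3 -20.3] w [ 0.004 -0.001  0.004] gap 13.084361473472306 F [ 0.3  0.1 -3.7] T [ 0.04  0.07 -0.05]
[[5, -0.6, -0.1, 5.1, 0.001, -0.0, 0.001], [5, -0.6, -0.1, 5.1, 0.001, -0.0, 0.001], [5, -0.6, -0.1, 5.1, 0.001, -0.0, 0.001], [5, -0.6, -0.1, 5.1, 0.001, -0.0, 0.001]]
```

View pics/s4.png

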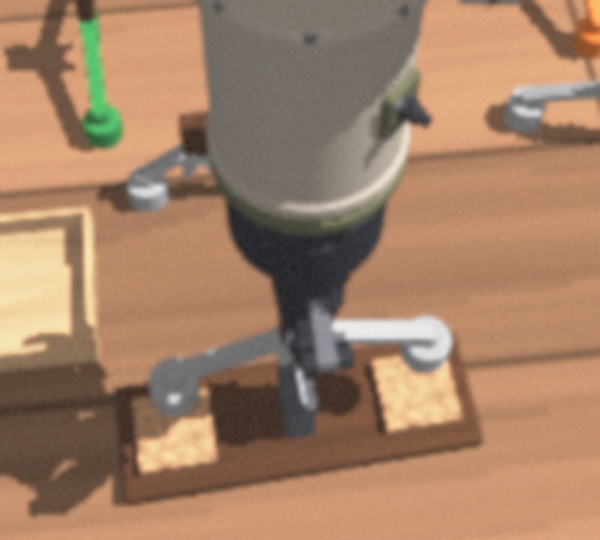

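Call:
servo_tool([
  [5,-0.6,0,5,0,0,0.001],
  [5,-0.6,0,5,0,0,0.001],
  [5,-0.6,0,5,0,0,0],
  [5,-0.6,0,4,0,0,0],
  [5,0,0,3,0,0,0],
  [5,0,0,2,0,0,0],
  [5,0,0,1,0,0,0],
])

```text
time: 7.5
tool_pos: [626.4, -37.9, 122.7]
tcp_rot: [179.8, -0.1, 94.0]
ft_force: [-0.4, 0.3, -2.5]
finger_gap: 12.7
```

```bash
python3 - <<'E'
from h import *
plan(626,-37.5,113,93.9,6,5)
E
```

```text
t 7.5 from [626.4 -37.9 122.7] [ 1.798e+02 -1.000e-01  9.400e+01] D [-0.4  0.4 -9.7] w [ 0.004 -0.002  0.001] gap 12.741966013495537 F [-0.4  0.3 -2.5] T [ 0.02  0.03 -0.01]
[[5, 0.1, -0.1, 1.6, 0.001, -0.0, 0.0], [5, 0.1, -0.1, 1.6, 0.001, -0.0, 0.0], [5, 0.1, -0.1, 1.6, 0.001, -0.0, 0.0], [5, 0.1, -0.1, 1.6, 0.001, -0.0, 0.0], [5, 0.1, -0.1, 1.6, 0.001, -0.0, 0.0], [5, 0.1, -0.1, 1.6, 0.001, -0.0, 0.0]]
```

Call:
servo_tool([
  [5,0,0,1.5,0.002,0,0],
  [5,0,0,1.5,0.002,0,0],
  [5,0,0,1.5,0,0,0],
  [5,0,0,1.5,0,0,0],
  [5,0,0,0.5,0,0,0],
])

```text
time: 8.0
tool_pos: [626.8, -37.8, 116.2]
tcp_rot: [180.0, -0.1, 94.0]
ft_force: [0.1, 0.4, -2.5]
finger_gap: 12.9
```

Call:
servo_tool([
  [5,0,0,1.0,0,0,0],
  [5,0,0,1.0,0,0,0],
  [5,0,0,0,0,0,0],
])

```text
time: 8.3
tool_pos: [626.8, -37.8, 114.0]
tcp_rot: [180.0, -0.1, 94.0]
ft_force: [0.2, 0.9, -3.5]
finger_gap: 12.8
```

Call:
servo_tool([
  [5,0,0,1.0,0,0,0],
  [5,0,0,1,0,0,0],
  [5,0,0,0,0,0,0],
])

```text
time: 8.6
tool_pos: [627.1, -37.3, 112.6]
tcp_rot: [179.9, -0.1, 94.0]
ft_force: [-1.4, 1.7, -2.7]
finger_gap: 13.1
```

Call:
servo_tool([
  [5,0,0,1.0,0,0,0],
  [5,0,0,0,0,0,0],
])

```text
time: 8.8
tool_pos: [627.4, -37.3, 112.3]
tcp_rot: [179.9, -0.1, 94.0]
ft_force: [-1.2, 1.3, -1.7]
finger_gap: 13.2
```

Call:
servo_tool([
  [5,0,0,1.0,0,0,0],
  [5,0,0,0.5,0,0,0],
  [5,0,0,0,0,0,0],
])

```text
time: 9.1
tool_pos: [627.4, -37.3, 112.3]
tcp_rot: [179.9, -0.1, 94.0]
ft_force: [-1.8, 0.8, -1.5]
finger_gap: 13.2
```

Call:
servo_tool([
  [5,0,0,1.5,0,0,0],
  [18,0,0,0,0,0,0],
  [22,0,0,0,0,0,0],
  [26,0,0,0,0,0,0],
  [32,0,0,0,0,0,0],
  [40,0,0,0,0,0,0],
  [40,0,0,0,0,0,0],
])

```text
time: 9.8
tool_pos: [629.0, -38.1, 112.0]
tcp_rot: [179.7, -0.0, 94.0]
ft_force: [-0.1, -0.5, -0.1]
finger_gap: 40.2
```

```bash
python3 - <<'E'
from h import *
import cv2
plan(627,-37.5,250,94,8,40)
im=snapshot('scene');cv2.imwrite('pics/s5.png',np.hstack([cv2.resize(im[200:330,250:410],None,fx=2.5,fy=2.5,interpolation=cv2.INTER_CUBIC),cv2.resize(snapshot('wrist'),(400,250))[:,:400].repeat(1,0) if 0 else cv2.resize(snapshot('wrist'),(400,325))]))
E
```

```text
t 9.8 from [629.  -38.1 112. ] [179.7  -0.   94. ] D [ -2.    0.6 138. ] w [ 0.006 -0.    -0.   ] gap 40.22387817950773 F [-0.1 -0.5 -0.1] T [ 0.02 -0.04 -0.01]
[[40, 0.1, -0.2, -17.3, 0.001, -0.0, -0.0], [40, 0.1, -0.2, -17.3, 0.001, -0.0, -0.0], [40, 0.1, -0.2, -17.3, 0.001, -0.0, -0.0], [40, 0.1, -0.2, -17.3, 0.001, -0.0, -0.0], [40, 0.1, -0.2, -17.3, 0.001, -0.0, -0.0], [40, 0.1, -0.2, -17.3, 0.001, -0.0, -0.0], [40, 0.1, -0.2, -17.3, 0.001, -0.0, -0.0], [40, 0.1, -0.2, -17.3, 0.001, -0.0, -0.0]]
```

View pics/s5.png

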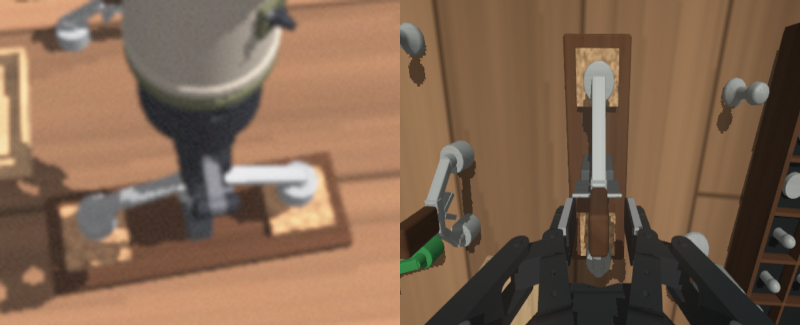

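Call:
servo_tool([
  [44,0,-1,-5,0,0,0],
  [44,0,-0.5,-12,0.001,0,0],
  [44,0,0,-20,0.001,0,0],
  [44,0,0,-25,0.001,0,0],
  [44,0,0,-25,0.001,0,0],
  [44,0,0,-25,0,0,0],
  [44,0,0,-15,0,0,0],
  [44,0,0,-5,0,0,0],
  [44,0,0,0,0,0,0],
])

```text
time: 10.8
tool_pos: [626.7, -38.3, 254.8]
tcp_rot: [179.8, 0.0, 94.0]
ft_force: [0.3, -0.6, -1.0]
finger_gap: 43.9
```

```bash
python3 - <<'E'
from h import *
import cv2
plan(421,243.8,180,74.5,20,60)
im=snapshot('scene');cv2.imwrite('pics/s6.png',np.hstack([cv2.resize(im[200:330,250:410],None,fx=2.5,fy=2.5,interpolation=cv2.INTER_CUBIC),cv2.resize(snapshot('top')[110:175,260:340],(400,325),interpolation=cv2.INTER_CUBIC)]))
E
```

```text
t 10.8 from [626.7 -38.3 254.8] [179.8   0.   94. ] D [-205.7  282.1  -74.8] w [ 0.004 -0.     0.34 ] gap 43.9030774037956 F [ 0.3 -0.6 -1. ] T [-0.04  0.01 -0.03]
[[60, 14.8, -9.3, 3.7, 0.0, -0.0, 0.017], [60, 14.6, -9.5, 3.7, 0.0, -0.0, 0.017], [60, 14.5, -9.8, 3.7, 0.0, -0.0, 0.017], [60, 14.3, -10.0, 3.7, 0.0, -0.0, 0.017], [60, 14.1, -10.3, 3.7, 0.0, -0.0, 0.017], [60, 13.9, -10.5, 3.7, 0.0, -0.0, 0.017], [60, 13.8, -10.7, 3.7, 0.0, -0.0, 0.017], [60, 13.6, -11.0, 3.7, 0.0, -0.0, 0.017], [60, 13.4, -11.2, 3.7, 0.0, -0.0, 0.017], [60, 13.2, -11.4, 3.7, 0.0, -0.0, 0.017], [60, 13.0, -11.7, 3.7, 0.0, -0.0, 0.017], [60, 12.8, -11.9, 3.7, 0.0, -0.0, 0.017], [60, 12.6, -12.1, 3.7, 0.0, -0.0, 0.017], [60, 12.4, -12.3, 3.7, 0.0, -0.0, 0.017], [60, 12.2, -12.5, 3.7, 0.0, -0.0, 0.017], [60, 12.0, -12.7, 3.7, 0.0, -0.0, 0.017], [60, 11.7, -12.9, 3.7, 0.0, -0.0, 0.017], [60, 11.5, -13.1, 3.7, 0.0, -0.0, 0.017], [60, 11.3, -13.3, 3.7, 0.0, -0.0, 0.017], [60, 11.1, -13.5, 3.7, 0.0, -0.0, 0.017]]
```

View pics/s6.png

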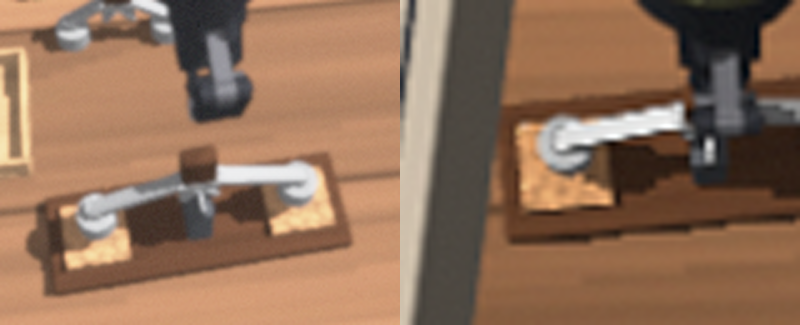

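```bash
python3 - <<'E'
from h import *
np.set_printoptions(precision=1,suppress=True)
y=np.array([-np.sin(np.radians(4)),np.cos(np.radians(4)),0]);c=np.array([626.5,-37.5,0])
z=np.array([0,0,1])
for t in(-12,-6,0,6,12):
    a=np.radians(t);d=y*np.cos(a)+z*np.sin(a);u=-y*np.sin(a)+z*np.cos(a);e=c+95*z
    print(t,*[np.round(proj("scene",e+k*d-24*u),1) for k in(-78,78)],np.round(proj("scene",e+30*u),1))
print('obs (288.2,285) (369.4,272.2) grip (329,265)')
E
```

```text
-12 [285.2 280.8] [365.  274.1] [332.6 265.3]
-6 [286.3 282.4] [367.2 272.3] [330.9 265.4]
0 [287.7 283.8] [369.1 270.4] [329.1 265.7]
6 [289.6 285.1] [370.6 268.5] [327.4 266. ]
12 [291.9 286.2] [371.7 266.7] [325.6 266.4]
obs (288.2,285) (369.4,272.2) grip (329,265)
```

Call:
servo_tool([
  [60,18,-11,0,0,0,0.034],
  [60,29.6,-19,0,0,0,0.034],
  [60,29.0,-19.5,5,0,0,0.034],
  [60,28.4,-20,8,0,0,0.034],
  [60,27.6,-21,8,0,0,0.034],
  [60,26.8,-21.8,8,0,0,0.034],
  [60,26.0,-22.5,8,0,0,0.034],
  [60,24,-23,8,0,0,0.034],
  [60,16,-16,8,0,0,0.034],
  [60,8,-10,4,0,0,0.02],
])

```text
time: 11.9
tool_pos: [445.5, 215.1, 176.5]
tcp_rot: [-178.7, 0.6, 74.3]
ft_force: [0.3, -0.9, 0.3]
finger_gap: 60.2
```

Call:
servo_tool([
  [60,0,0,0,0,0,0],
  [60,0,0,0,0,0,0],
  [60,0,0,0,0,0,0],
])

```text
time: 12.2
tool_pos: [442.5, 215.0, 172.5]
tcp_rot: [-178.4, 0.8, 74.5]
ft_force: [0.4, -1.0, 0.3]
finger_gap: 59.9
```

```bash
python3 -c "
from h import *
plan(421,243.8,150,74.5,6,60)"
```

```text
t 12.2 from [442.5 215.  172.5] [-178.4    0.8   74.5] D [-21.5  28.8 -22.5] w [-0.029  0.014 -0.   ] gap 59.90281693458237 F [ 0.4 -1.   0.3] T [ 0.03  0.02 -0.03]
[[60, 3.7, -4.6, 3.8, -0.005, 0.002, -0.0], [60, 3.7, -4.7, 3.8, -0.005, 0.002, -0.0], [60, 3.7, -4.7, 3.8, -0.005, 0.002, -0.0], [60, 3.7, -4.7, 3.8, -0.005, 0.002, -0.0], [60, 3.7, -4.7, 3.8, -0.005, 0.002, -0.0], [60, 3.7, -4.7, 3.8, -0.005, 0.002, -0.0]]
```

Call:
servo_tool([
  [60,3.5,-4.6,3,-0.005,0.002,0],
  [60,3.5,-4.7,3,-0.005,0.002,0],
  [60,3.5,-4.7,3,-0.005,0.002,0],
  [60,3.5,-4.7,3,-0.005,0.002,0],
  [60,3,-4,3,-0.005,0.002,0],
  [60,1.5,-2,3,-0.003,0.002,0],
  [60,0,0,0,0,0,0],
  [60,0,0,0,0,0,0],
])

```text
time: 13.0
tool_pos: [423.0, 239.9, 153.4]
tcp_rot: [179.8, 0.1, 74.4]
ft_force: [-0.5, -0.9, -0.2]
finger_gap: 60.0
```

```bash
python3 - <<'E'
from h import *
import cv2
plan(421,243.8,105,74.5,6,60)
s=sense();im=snapshot('wrist');h=cv2.cvtColor(im,cv2.COLOR_BGR2HSV)
print(s['tool_pos'],s['tcp_rot'])
m=((h[...,1]<60)&(h[...,2]>110)).astype('uint8');m[:,:270]=0;m[:,380:]=0;m[290:]=0
mb=((h[...,2]<95)&(h[...,1]>100)).astype('uint8');mb[:,:280]=0;mb[:,370:]=0;mb[260:]=0
for M in(m,mb):
    n,l,st,c=cv2.connectedComponentsWithStats(M)
    for i in range(1,n):
        if st[i,4]>100: print(st[i],c[i].round(1),wz(*c[i],82,s).round(1))
cv2.imwrite('pics/w7.png',im)
E
```

```text
t 13.0 from [423.  239.9 153.4] [1.798e+02 1.000e-01 7.440e+01] D [ -2.    3.9 -48.4] w [ 0.003  0.001 -0.002] gap 59.9680128938862 F [-0.5 -0.9 -0.2] T [-0.03 -0.03 -0.  ]
[[60, 0.5, -0.5, 8.1, 0.0, 0.0, -0.0], [60, 0.5, -0.5, 8.1, 0.0, 0.0, -0.0], [60, 0.5, -0.5, 8.1, 0.0, 0.0, -0.0], [60, 0.5, -0.5, 8.1, 0.0, 0.0, -0.0], [60, 0.5, -0.5, 8.1, 0.0, 0.0, -0.0], [60, 0.5, -0.5, 8.1, 0.0, 0.0, -0.0]]
[423.04334379 239.91929587 153.44731568] [1.79848944e+02 5.69747496e-02 7.43863950e+01]
[ 299   81   35  106 1985] [315.4 125.9] [438.3 300.3  82. ]
[300 233  29  42 698] [312.9 257.6] [408.9 203.7  82. ]
[280  29  19  73 174] [288.3  63. ] [432.2 343.3  82. ]
[ 300  107   46  153 1731] [322.  202.6] [427.9 245.6  82. ]
```

View pics/w7.png

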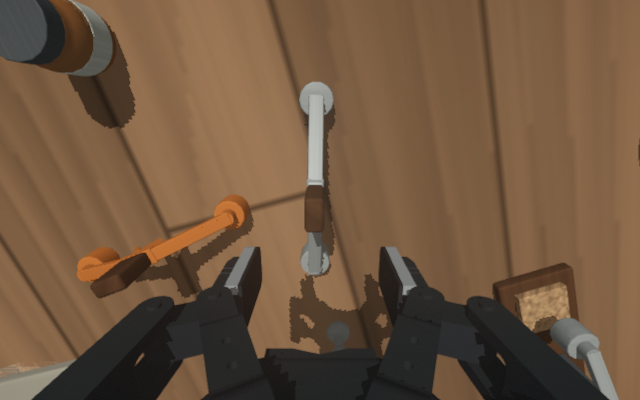

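Call:
servo_tool([
  [60,0.5,-0.4,6,0,0,0],
  [60,0.5,-0.4,10,0,0,0],
  [60,0.5,-0.4,10,0,0,0],
  [60,0.5,-0.4,10,0,0,0],
  [60,0.5,-0.4,10,0,0,0],
  [60,0.5,-0.3,10,0,0,0],
  [60,0.3,0,7,0,0,0],
  [60,0,0,3,0,0,0],
  [60,0,0,0,0,0,0],
  [60,0,0,0,0,0,0],
])

```text
time: 14.05
tool_pos: [421.3, 243.0, 80.1]
tcp_rot: [180.0, 0.2, 74.3]
ft_force: [0.3, 0.1, -0.7]
finger_gap: 60.5
```

```bash
python3 -c "
from h import *
plan(421.7,243.5,67,74.5,4,60)"
```

```text
t 14.05 from [421.3 243.   80.1] [180.    0.2  74.3] D [  0.4   0.5 -13.1] w [ 0.001  0.003 -0.003] gap 60.4721343756474 F [ 0.3  0.1 -0.7] T [-0.03 -0.03 -0.02]
[[60, 0.2, 0.1, 3.3, 0.0, 0.001, -0.001], [60, 0.2, 0.1, 3.3, 0.0, 0.001, -0.001], [60, 0.2, 0.1, 3.3, 0.0, 0.001, -0.001], [60, 0.2, 0.1, 3.3, 0.0, 0.001, -0.001]]
```

Call:
servo_tool([
  [60,0.2,0.1,4.5,0,0,0],
  [60,0.2,0,4.5,0,0,0],
  [60,0,0,4,0,0,0],
  [60,0,0,0.5,0,0,0],
  [5,0,0,0,0,0,0],
  [5,0,0,0,0,0,0],
  [5,0,0,0,0,0,0],
  [5,0,0,0,0,0,0],
  [5,0,0,0,0,0,0],
  [5,0,0,0,0,0,0],
], force=115)

```text
time: 15.05
tool_pos: [422.7, 243.8, 67.0]
tcp_rot: [179.8, 0.1, 74.3]
ft_force: [0.6, -0.6, -0.9]
finger_gap: 12.3
```

Call:
servo_tool([
  [5,0,0,-4,0,0,0],
  [5,0,0,-8,0,0,0],
  [5,0,0,-14,0,0,0],
  [5,0,0,-22,0,0,0],
  [5,0,0,-26,0,0,0],
  [5,0,0,-26,0,0,0],
  [5,0,0,-14,0,0,0],
  [5,0,0,-5,0,0,0],
  [5,0,0,0,0,0,0],
  [5,0,0,0,0,0,0],
])

```text
time: 16.05
tool_pos: [420.6, 243.2, 195.0]
tcp_rot: [179.9, 0.1, 74.3]
ft_force: [-0.2, 0.6, -4.3]
finger_gap: 12.2
```

```bash
python3 -c "
from h import *
plan(516,-291,190,90.3,15,5)"
```

```text
t 16.05 from [420.6 243.2 195. ] [1.799e+02 1.000e-01 7.430e+01] D [  95.4 -534.2   -5. ] w [ 0.001  0.003 -0.279] gap 12.194612884365382 F [-0.2  0.6 -4.3] T [-0.04 -0.01 -0.06]
[[5, -32.6, 15.7, 0.4, 0.0, 0.0, -0.019], [5, -32.9, 15.1, 0.4, 0.0, 0.0, -0.019], [5, -33.1, 14.5, 0.4, 0.0, 0.0, -0.019], [5, -33.4, 13.9, 0.4, 0.0, 0.0, -0.019], [5, -33.7, 13.3, 0.4, 0.0, 0.0, -0.019], [5, -33.9, 12.7, 0.4, 0.0, 0.0, -0.019], [5, -34.1, 12.0, 0.4, 0.0, 0.0, -0.019], [5, -34.3, 11.4, 0.4, 0.0, 0.0, -0.019], [5, -34.5, 10.7, 0.4, 0.0, 0.0, -0.019], [5, -34.7, 10.1, 0.4, 0.0, 0.0, -0.019], [5, -34.9, 9.5, 0.4, 0.0, 0.0, -0.019], [5, -35.1, 8.8, 0.4, 0.0, 0.0, -0.019], [5, -35.2, 8.2, 0.4, 0.0, 0.0, -0.019], [5, -35.4, 7.5, 0.3, 0.0, 0.0, -0.019], [5, -35.5, 6.8, 0.3, 0.0, 0.0, -0.019]]
```

```bash
python3 - <<'E'
from h import *
import cv2
im=snapshot('scene');t=snapshot('top');cv2.imwrite('pics/s8s.png',im);cv2.imwrite('pics/s8t.png',t)
old=cv2.imread('pics/s6.png')[:,:400];new=cv2.resize(im[200:330,250:410],None,fx=2.5,fy=2.5,interpolation=cv2.INTER_CUBIC)
for (x,y) in((96,213),(299,181)):
    w=cv2.cvtColor(old[y-28:y+28,x-28:x+28],cv2.COLOR_BGR2GRAY);r=cv2.matchTemplate(cv2.cvtColor(new,cv2.COLOR_BGR2GRAY),w,cv2.TM_CCOEFF_NORMED)
    _,v,_,p=cv2.minMaxLoc(r);print((p[0]+28-x,p[1]+28-y),round(v,3))
E
```

```text
(0, 0) 0.999
(0, 0) 0.999
```

Call:
servo_tool([
  [5,-15,7,-8,0,0,-0.015],
  [5,-25,11.5,-6,0,0,-0.019],
  [5,-33,14.5,-4,0,0,-0.019],
  [5,-37,15.4,-3,0,0,-0.019],
  [5,-38,15,-3,0,0,-0.019],
  [5,-38,14.2,-3,0,0,-0.019],
  [5,-38,13.4,-3,0,0,-0.019],
  [5,-38,12.6,-3,0,0,-0.019],
  [5,-38,11.8,-3,0,0,-0.019],
  [5,-38,11,-3,0,0,-0.019],
])

```text
time: 17.15
tool_pos: [479.9, -120.9, 223.1]
tcp_rot: [-178.9, 0.2, 85.9]
ft_force: [0.8, 0.2, -4.2]
finger_gap: 12.4
```

```bash
python3 -c "
from h import *
plan(516,-291,195,90.3,7,5)"
```

```text
t 17.15 from [ 479.9 -120.9  223.1] [-178.9    0.2   85.9] D [  36.1 -170.1  -28.1] w [-0.019  0.003 -0.076] gap 12.37527262975077 F [ 0.8  0.2 -4.2] T [-0.02 -0.13 -0.01]
[[5, -23.9, 6.9, 4.0, -0.003, 0.0, -0.011], [5, -23.9, 6.7, 4.0, -0.003, 0.0, -0.011], [5, -24.0, 6.4, 4.0, -0.003, 0.0, -0.011], [5, -24.1, 6.1, 4.0, -0.003, 0.0, -0.011], [5, -24.1, 5.9, 4.0, -0.003, 0.0, -0.011], [5, -24.2, 5.6, 4.0, -0.003, 0.0, -0.011], [5, -24.3, 5.3, 4.0, -0.003, 0.0, -0.011]]
```

Call:
servo_tool([
  [5,-34,9,3,-0.003,0,-0.012],
  [5,-32,8.5,3,-0.003,0,-0.012],
  [5,-28,7.5,3,-0.003,0,-0.012],
  [5,-22,6,3,-0.003,0,-0.012],
  [5,-16,4,2,-0.003,0,-0.012],
  [5,-10,2,2,-0.003,0,-0.01],
  [5,-5,1,1,0,0,-0.005],
  [5,0,0,0,0,0,0],
  [5,0,0,0,0,0,0],
])

```text
time: 18.05
tool_pos: [506.8, -279.0, 194.8]
tcp_rot: [-179.2, -0.3, 90.1]
ft_force: [0.1, 0.6, -3.6]
finger_gap: 11.9
```

```bash
python3 -c "
from h import *
plan(516,-291,110,90.3,8,5)"
```

```text
t 18.05 from [ 506.8 -279.   194.8] [-179.2   -0.3   90.1] D [  9.2 -12.  -84.8] w [-0.014 -0.005 -0.004] gap 11.878485465575736 F [ 0.1  0.6 -3.6] T [-0.06  0.06 -0.02]
[[5, -1.6, 1.3, 10.6, -0.002, -0.001, -0.0], [5, -1.5, 1.3, 10.6, -0.002, -0.001, -0.0], [5, -1.5, 1.3, 10.6, -0.002, -0.001, -0.0], [5, -1.5, 1.2, 10.6, -0.002, -0.001, -0.0], [5, -1.5, 1.2, 10.6, -0.002, -0.001, -0.0], [5, -1.5, 1.2, 10.6, -0.002, -0.001, -0.0], [5, -1.5, 1.2, 10.6, -0.002, -0.001, -0.0], [5, -1.5, 1.2, 10.6, -0.002, -0.001, -0.0]]
```

Call:
servo_tool([
  [5,-1.6,1.3,7,-0.002,-0.001,0],
  [5,-1.5,1.3,11,-0.002,-0.001,0],
  [5,-1.5,1.3,12,-0.002,-0.001,0],
  [5,-1.5,1.2,12,-0.002,-0.001,0],
  [5,-1.5,1.2,12,-0.002,-0.001,0],
  [5,-1.5,1.2,11,-0.002,0,0],
  [5,-1.3,1.2,8,-0.002,0,0],
  [5,-0.5,0.4,3,0,0,0],
  [5,0,0,0,0,0,0],
])

```text
time: 18.95
tool_pos: [515.5, -287.4, 110.4]
tcp_rot: [-179.9, -0.1, 90.2]
ft_force: [0.3, 0.5, -3.7]
finger_gap: 12.7
```

```bash
python3 - <<'E'
from h import *
import cv2
plan(516,-291,75,90.3,8,5)
im=snapshot('wrist')
cv2.imwrite('pics/w9.png',np.hstack([cv2.resize(im,(480,300)),cv2.resize(snapshot('scene')[190:300,120:280],(320,300))]))
E
```

```text
t 18.95 from [ 515.5 -287.4  110.4] [-1.799e+02 -1.000e-01  9.020e+01] D [  0.5  -3.6 -35.4] w [-0.001 -0.001 -0.001] gap 12.731332338863567 F [ 0.3  0.5 -3.7] T [-0.07 -0.01 -0.03]
[[5, -0.5, 0.1, 4.4, -0.0, -0.0, -0.0], [5, -0.5, 0.1, 4.4, -0.0, -0.0, -0.0], [5, -0.4, 0.1, 4.4, -0.0, -0.0, -0.0], [5, -0.4, 0.1, 4.4, -0.0, -0.0, -0.0], [5, -0.4, 0.1, 4.4, -0.0, -0.0, -0.0], [5, -0.4, 0.1, 4.4, -0.0, -0.0, -0.0], [5, -0.4, 0.1, 4.4, -0.0, -0.0, -0.0], [5, -0.4, 0.1, 4.4, -0.0, -0.0, -0.0]]
```

View pics/w9.png

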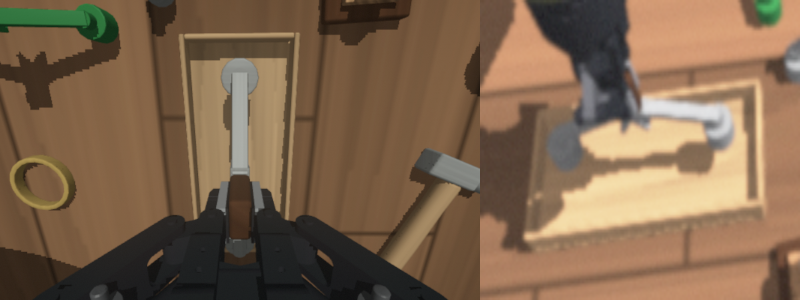

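Call:
servo_tool([
  [5,-0.5,0.1,4,0,0,0],
  [5,-0.5,0.1,6,0,0,0],
  [5,-0.5,0,6,0,0,0],
  [5,-0.5,0,6,0,0,0],
  [5,-0.5,0,5,0,0,0],
  [5,-0.5,0,3.5,0,0,0],
  [5,0,0,2,0,0,0],
  [5,0,0,0.5,0,0,0],
  [5,0,0,0,0,0,0],
])

```text
time: 19.95
tool_pos: [517.1, -291.5, 77.0]
tcp_rot: [179.9, 0.1, 90.2]
ft_force: [0.3, -0.1, -4.6]
finger_gap: 12.7
```

Call:
servo_tool([
  [5,0,0,1,0,0,0],
  [5,0,0,1,0,0,0],
  [5,0,0,0,0,0,0],
])

```text
time: 20.25
tool_pos: [517.5, -291.7, 75.5]
tcp_rot: [179.8, 0.1, 90.2]
ft_force: [0.5, -0.1, -4.1]
finger_gap: 12.4
```

Call:
servo_tool([
  [5,0,0,1,0,0,0],
  [5,0,0,1,0,0,0],
  [5,0,0,1,0,0,0],
  [5,0,0,0,0,0,0],
])

```text
time: 20.65
tool_pos: [517.7, -291.8, 72.6]
tcp_rot: [179.8, 0.1, 90.2]
ft_force: [-0.1, -0.8, -3.5]
finger_gap: 12.7
```

Call:
servo_tool([
  [5,0,0,1,0,0,0],
  [5,0,0,0.5,0,0,0],
  [5,0,0,0,0,0,0],
])

```text
time: 20.95
tool_pos: [518.1, -292.0, 72.1]
tcp_rot: [179.8, 0.1, 90.2]
ft_force: [0.3, 0.3, -3.3]
finger_gap: 12.3
```

Call:
servo_tool([
  [5,0,0,1.5,0,0,0],
  [5,0,0,0.5,0,0,0],
  [18,0,0,0,0,0,0],
  [22,0,0,0,0,0,0],
  [28,0,0,0,0,0,0],
  [36,0,0,0,0,0,0],
  [44,0,0,0,0,0,0],
  [44,0,0,0,0,0,0],
])

```text
time: 21.75
tool_pos: [519.8, -293.1, 72.8]
tcp_rot: [179.5, 0.3, 90.2]
ft_force: [0.3, -0.5, 0.1]
finger_gap: 44.1
```

Call:
servo_tool([
  [44,0,0,-5,0,0,0],
  [44,0,0,-12,0,0,0],
  [44,0,0,-20,0,0,0],
  [44,0,0,-25,0,0,0],
  [44,0,0,-30,0,0,0],
  [44,-10,0,-30,0,0,0],
  [44,-25,0,-20,0,0,0],
  [44,-30,0,-10,0,0,0],
  [44,-30,0,0,0,0,0],
  [44,-20,0,0,0,0,0],
])

```text
time: 22.75
tool_pos: [520.3, -408.4, 242.4]
tcp_rot: [179.2, 0.5, 90.5]
ft_force: [-0.1, -0.9, -0.1]
finger_gap: 44.2
```

Call:
servo_tool([
  [44,0,0,0,0,0,0],
  [44,0,0,0,0,0,0],
  [44,0,0,0,0,0,0],
])

```text
time: 23.05
tool_pos: [520.0, -410.6, 245.4]
tcp_rot: [179.1, 0.7, 90.3]
ft_force: [0.1, 0.2, -0.5]
finger_gap: 44.3
```

```bash
python3 - <<'E'
from h import *
import cv2
np.set_printoptions(precision=1,suppress=True)
s=sense();print(s['time'],s['tool_pos'],s['ft_force'])
im=snapshot('scene');cv2.imwrite('pics/fin.png',im);cv2.imwrite('pics/fint.png',snapshot('top'))
old=cv2.imread('pics/s6.png')[:,:400];new=cv2.resize(im[200:330,250:410],None,fx=2.5,fy=2.5,interpolation=cv2.INTER_CUBIC)
for (x,y) in((96,213),(299,181)):
    w=cv2.cvtColor(old[y-28:y+28,x-28:x+28],cv2.COLOR_BGR2GRAY);r=cv2.matchTemplate(cv2.cvtColor(new,cv2.COLOR_BGR2GRAY),w,cv2.TM_CCOEFF_NORMED)
    _,v,_,p=cv2.minMaxLoc(r);print((p[0]+28-x,p[1]+28-y),round(v,3))
for n in("scene","top"):
  I=cv2.imread('pics/fin.png' if n=="scene" else 'pics/fint.png')
  h=cv2.cvtColor(I,cv2.COLOR_BGR2HSV)
  print(n,'expected grip',proj(n,np.array([518,-291,85.])),[proj(n,np.array([518,-291+k,31.])) for k in(-78,78)])
  u,v=map(int,proj(n,np.array([518,-291,85.])))
  for nm,m in(("grey",(h[...,1]<45)&(h[...,2]>100)),("dark",(h[...,2]<90)&(h[...,1]>80))):
    M=m.astype('uint8');k=np.zeros_like(M);k[v-40:v+40,u-60:u+60]=1
    N,l,st,c=cv2.connectedComponentsWithStats(M*k)
    for i in range(1,N):
        if st[i,4]>15: print(nm,st[i],c[i].round(1))
E
```

```text
23.05 [ 520.  -410.6  245.4] [ 0.1  0.2 -0.5]
(0, 0) 0.998
(0, 0) 0.998
scene expected grip (np.float64(195.38900767790037), np.float64(234.94027911935365)) [(np.float64(164.88861482477796), np.float64(250.3808831867845)), (np.float64(240.00765933108755), np.float64(243.46872908079524))]
grey [157 237  91  25 749] [202.4 246.1]
dark [188 234  14   7  85] [194.6 236.9]
top expected grip (np.float64(417.6259698047978), np.float64(171.85944146959363)) [(np.float64(440.3021433551287), np.float64(173.5338864555855)), (np.float64(384.5784820597003), np.float64(175.01703099850047))]
grey [432 169  14  10  94] [439.4 173.6]
grey [379 171  34  10 188] [393.4 174.6]
grey [469 201   8  10  44] [473.7 206.6]
dark [357 131  12  21 158] [362.1 140.9]
dark [444 157  15  39 100] [454.9 180.3]
dark [390 159  22   1  22] [400.5 159. ]
dark [413 169  12   8  54] [418.6 172.1]
dark [396 195  43   2  50] [417.4 195.6]
dark [371 196  23   3  27] [381.7 197.1]
dark [359 200  10  10  51] [363.4 205.5]
```

```bash
python3 -c "
from bench import *
print(hand_in())"
```

```text
the job is handed in; nothing more can be done
None
```

I set the beam that stood farther from the robot on the knife edge and let go. It stayed level, so I left it there and stood the other beam in the reject tray. I handed in at about 23 s of robot time.

- **Balanced beam:** its drums and grip appear within about 2 pixels of where a level beam on the edge should be. Template matching showed no movement between release and the last check, about 12 s later.
- **Beam in the tray:** in both the scene and top views, its grip is within about 2 pixels of the tray's centre, standing upright. The gripper was clear of everything, about 120 mm away along y and above it.
- **Not tested:** I never put the second beam on the edge, so I rejected it by elimination. The wrist torque readings were too noisy to tell the beams apart.
- **Small disagreement:** the two cameras differed by about 5 mm in y on the stand and on the tray. I used values between the two, and both placings worked.

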